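Clip the grabber probe onto the plating jig's contact post

ROBOT

A 6-joint arm with a two-finger parallel gripper is mounted at the origin on the work surface. World frame = base frame: x ahead of the robot, y to its left, z up, the work surface at z = 0. Lengths are in m, angles in rad, forces in N, time in s.
With the tool pointing down it reaches from about 0.35 to 0.85 m from the base axis. Payload 8.1 kg.
Tool frame: the origin (TCP) lies between the finger pads; the fingertips stand 25 mm ahead of it and the grasp point (between the pads) lies 6 mm ahead of it (robot.tip_extent is the distance from the TCP to the fingertips, in m); z points along the fingers, y is the direction in which the jaws open and shut (so a half turn about z gives the same grasp; the last joint's range is limited). The gripper opens to 93 mm and grips with 3 to 60 N. Pads are 15 mm wide; open, the fingers measure 128 mm over their backs; the gripper's body (75 mm by 188 mm) begins 65 mm behind the grasp point.
Start: joints at [-1.309, 0.13, 1.488, -0, 1.523, -0.085], TCP at [0.204, -0.564, 0.244] pointing down, gripper open.
Joint ranges: [-2.96, 2.96], [-0.89, 2.26], [0.02, 2.5], [-1.34, 4.48], [0, 2.73], [-2.66, 2.66]. Speed limits (rad/s): [2.39, 2.39, 2.79, 3.14, 3.14, 3.14].

INTERFACE

Orientations are given as a rotation vector (axis times angle).
In Python, from plant import robot gives the robot as it stands.
- The arm moves only by the tool drive_tool, never from a script. Its argument "increments" is a list of rows, each a list of 7 numbers: the closure, from 0 (fully open) to 1 (shut), then the shift along the world's x, y, z in units of 25 mm (1.0 is 25 mm), then the turn, a rotation vector about the world's x, y, z in rad. In form: [[gripper, dx, dy, dz, rx, ry, rz], ...]. A call has 1 to 20 rows; each row is the pose to reach, as a shift and turn from the pose commanded when the call began; what a row does not reach only later rows make up. A row lasts 1/12 s, in which the tool goes at most 41.7 mm and 7.16 degrees, less where a joint would pass 70% of its speed; a pose out of reach is approached as far as the arm can. A call with a gripper value outside its range is refused whole. The fingers move at their own pace and stop on an object; "squeeze" is the grip in N (left out, the last holds). Time passes only in rows, so rows that repeat a pose let the fingers close. It gives the time, the measured TCP pose, the force and the opening at its end, in the units of the state.
- robot.read_state(): the state, without advancing time (a new reading comes with each control period).
- robot.read_camera(name): name is "side" or "top"; returns a dict with "image" (480x640x3 uint8, red, green, blue), "fx", "fy", "cx", "cy" (pixels), "T" (4x4, takes a point from camera to world coordinates). Camera axes: x right, y down, z forward; pixel columns grow to the right and rows downward; lengths in m; the calibration is good to about 2 mm. A picture is of the moment at which its call begins. There is no depth.
- robot.close_job(): hands the job in, once; it reports no verdict.
The state is a dict: "t": time; "q": joint angles; "dq": joint speeds; "joint_torque": joint torques, N m; "tool_pos": TCP position; "orientation": TCP orientation; "force": force on the tool from outside, world axes, zero at the start; "wrist_torque": the same for the moment, N m; "opening": finger opening in m.
Only numpy, scipy, OpenCV 4.12 (cv2) and the standard library are available. Lean on these libraries where they do the work, as an engineer would, in place of code of your own. Each camera call takes 0.05 s, during which the arm holds its last target.

TASK

Clip the squeeze-grip grabber probe onto the contact post of the plating jig: squeeze its two grip plates fully together so that the hook comes out, bring the hook around behind the post, and still squeezing draw it gently back until you feel it bear on the post, and hold it so for a moment. Only then let go, and leave the probe lying flat on the bench with the post caught between hook and nose; leave the other things on the bench alone.

Things in the scene. Friction and masses are not known exactly. Their poses are not given: they have to be found in the camera images.
- probe: grabber probe, loose on the bench: 112 mm long relaxed, 24 wide, 60 tall, about 170 g, flat underside. Origin on the underside, middle of its width; x to its nose and hook, y left, z up (mm). Grey body x -22..20, z 0..26; fixed upright grip plate on it x 4..12, z 23..60; moving grip plate of the plunger behind, z 8..60, x -54..-48 relaxed, -28..-22 squeezed. Plates 22 wide.
- grip (a point): point of the probe midway between the outer faces of its two grip plates when relaxed, probe (-21, 0, 50) mm. A gripper from above closes along the probe's x on these faces, fingertips above the body (over 28 mm): 66 mm apart relaxed, 40 mm fully squeezed. The middle is then at probe x -8.
- nose (a point): middle of the nose's flat end face, probe (54, -2.5, 18) mm. The black nose spans probe x 20..54, y -9..4, z 11..25 mm and juts out freely, 11 mm above the bench.
- hook (a point): middle of the inner face of the hook's cross-bar, probe (54 + travel, 0, 18) mm. Flat J of 4 mm rod at height 18: the shank leaves the nose at probe y -6, the cross-bar runs to y +9 and ends in a lip 2.3 mm back towards the nose. The mouth between nose and lip opens to the probe's +y side, and the gap is open above and below; inside, the post has room from y -4 to 5.5. Axes as the probe's.
- plunger (a joint): travel of the sprung plunger with its hook: 0 relaxed (hook against the nose), 0.026 m fully squeezed (hard stop, hook 26 mm out). The spring draws it back with 2.6 N at 0, 6 N at 0.026, damped. With the post caught between hook and nose it stays at about 0.006.
- jig: plating jig fixed on the bench: 6 mm plate x -20..74, y -38..38 mm, contact post near its -x edge, open wire rack with rings at x 44..68, 52 mm high. Origin under the slot's middle; x from post to rack, y left, z up. The probe comes with nose along +x, above the plate, its body on the bench before the plate. Never load jig or post over 10 N.
- slot (a point): middle of the jig's slot at the hook's height, jig (0, 0, 18) mm, axes as the jig's. The upright steel post, 6 mm thick, z 9..28 mm on a foot 13 mm wide, is clamped tight somewhere within 7 mm of here along the jig's x (y is 0): not measured, to be found by feel. Delicate: draw on it with about 3 to 7 N.
- jar: amber glass jar, 52 mm wide, 60 mm tall, bystander; origin under its centre
- bench_block: steel bench block 65 x 65 x 22 mm, bystander; origin under its centre
- dish: white ceramic dish 68 mm wide, 22 mm tall, bystander; origin under its centre
- hammer: small hammer lying on the bench, bystander; origin near its middle

How it is judged:
By the outcome, as a careful person would: the job done as asked, in the order asked, and still so for the second after the job is handed in, with the robot touching nothing.
It also fails if it takes over 42 s, if anything falls off the work surface, if the arm or the gripper's body presses on something with over 40 N, if the wrist force passes 120 N, or if a joint passes its speed limit or range.

## Working session

There is one attempt and no reset: what is moved stays moved. The work goes in short steps, Python scripts to look and compute and a tool call to move; the robot and the scene stay as the last step left them, time stands still between calls to the robot, and variables do not carry over. Pictures are saved under pics/ and viewed, and the job is handed in when it is done.

Besides the shell and the picture viewer there is one more tool, called after ">>>" as name(argument=value, ...) on one line, values as JSON. drive_tool: Moves the arm, as the interface text tells. Its arguments: {"type":"object","properties":{"increments":{"type":"array"},"squeeze":{"type":"number"}},"required":["increments"]}

```bash
mkdir -p pics; ls; python3 - <<'E'
from plant import robot
import cv2,numpy as np
print(robot.read_state())
for n in ("top","side"):
    c=robot.read_camera(n); cv2.imwrite(f"pics/{n}0.png",c["image"][:,:,::-1]); print(n,c["fx"],c["fy"],c["cx"],c["cy"],c["T"].tolist())
    np.save(f"{n}T.npy",c["T"])
E
```

```text
pics
{'t': 0.0, 'q': array([-1.30942698e+00,  1.31118343e-01,  1.48926063e+00,  2.57293534e-06,
        1.52295036e+00, -8.54269419e-02]), 'dq': array([ 5.71769439e-04,  7.14016875e-04,  3.95870307e-04, -9.03789508e-05,
        1.88239209e-04, -9.52250610e-04]), 'joint_torque': array([ 2.46352756e-03, -5.59833956e+01, -4.91762424e+01,  7.72557990e-02,
        3.50545195e-02, -1.43649995e-04]), 'tool_pos': array([ 0.20380956, -0.56379499,  0.2426232 ]), 'orientation': array([-3.09277765e+00, -5.41721922e-01,  2.35522984e-04]), 'force': array([-0.12067499, -0.32081949,  0.42817524]), 'wrist_torque': array([ 0.01400784,  0.01183609, -0.00293952]), 'opening': 0.09282559658795929}
top 473.53901203277564 473.53901203277564 312.6570691048883 237.15595442235744 [[0.07260370268374229, -0.973581842724421, 0.2164881009984871, 0.3066001030775767], [-0.9973604068285061, -0.07108154610962508, 0.014820009903573603, 0.0033197300802005553], [0.0009598163821938013, -0.216992648078191, -0.9761727661805194, 1.2217035497707642], [0.0, 0.0, 0.0, 1.0]]
side 586.2241866300706 586.2241866300706 321.0405147239832 226.88213720845525 [[-0.8292766838596283, -0.28320400872268586, 0.48176308601861445, -0.11314280923186916], [-0.5583749175452669, 0.4550036063600215, -0.6936780014211859, 0.985896748885678], [-0.022751550784382065, -0.8442554161169327, -0.5354578968454291, 0.8148734276594544], [0.0, 0.0, 0.0, 1.0]]
```

View pics/top0.png

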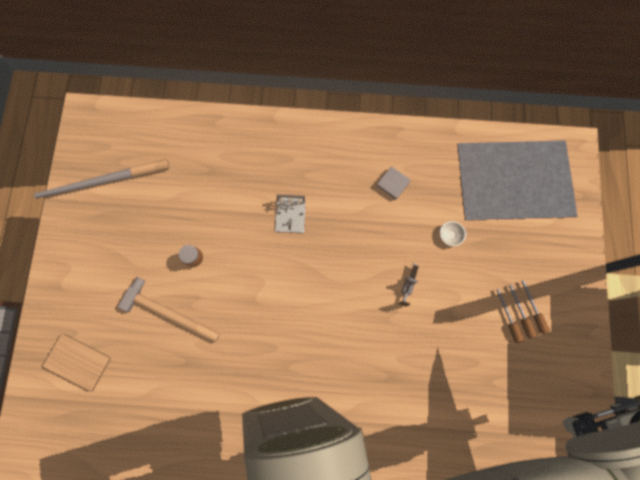

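View pics/side0.png

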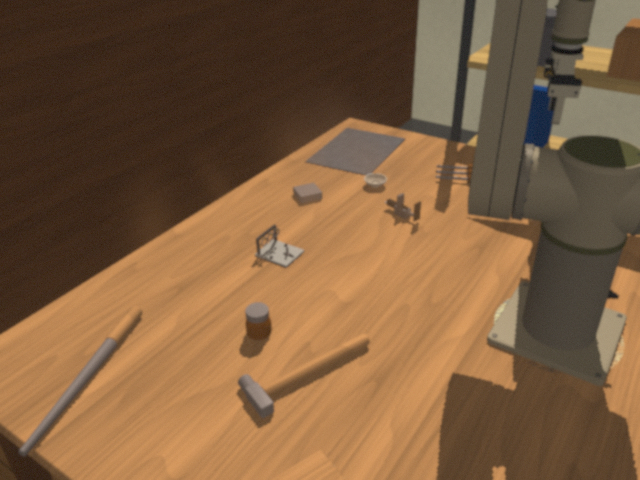

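The top view shows the jig at about (290,215), the probe at (409,285), the jar at (190,256), the block at (393,183) and the dish at (452,234). I'll zoom in on the probe and jig.

```bash
python3 - <<'E'
import cv2,numpy as np
t=cv2.imread("pics/top0.png"); s=cv2.imread("pics/side0.png")
def z(im,x0,y0,w,h,k): return cv2.resize(im[y0:y0+h,x0:x0+w],None,fx=k,fy=k,interpolation=cv2.INTER_CUBIC)
a=z(t,380,255,60,60,6.6); b=z(t,255,185,60,60,6.6)
c=z(s,375,180,60,60,6.6) ; d=z(s,245,215,60,60,6.6)
m=np.vstack([np.hstack([a,b]),np.hstack([c,d])])[:, :]
cv2.imwrite("pics/zoom0a.png",np.hstack([a,b])); cv2.imwrite("pics/zoom0b.png",np.hstack([c,d]))
E
```

```text
(no output)
```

View pics/zoom0a.png

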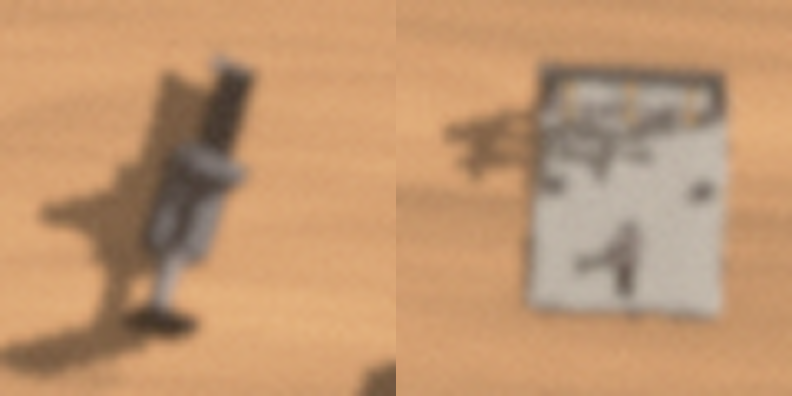

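View pics/zoom0b.png

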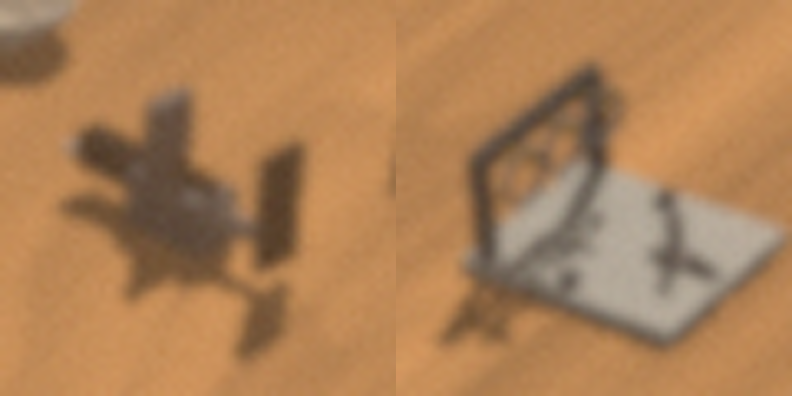

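```bash
cat > h.py <<'E'
import numpy as np,cv2
from scipy.optimize import least_squares
K={'top':(473.539,312.657,237.156),'side':(586.224,321.0405,226.882)}
T={n:np.load(f'{n}T.npy') for n in K}
def proj(P,n):
    P=np.atleast_2d(P); R=T[n][:3,:3]; p=(P-T[n][:3,3])@R
    f,cx,cy=K[n]; return np.c_[f*p[:,0]/p[:,2]+cx,f*p[:,1]/p[:,2]+cy]
def pose(v,P):
    c,s=np.cos(v[2]),np.sin(v[2]); P=np.atleast_2d(P)/1000.
    return np.c_[v[0]+c*P[:,0]-s*P[:,1],v[1]+s*P[:,0]+c*P[:,1],P[:,2]]
def box(x0,x1,y0,y1,z0,z1):
    return [((a,b,c)) for a in(x0,x1) for b in(y0,y1) for c in(z0,z1)]
ED=[(0,1),(2,3),(4,5),(6,7),(0,2),(1,3),(4,6),(5,7),(0,4),(1,5),(2,6),(3,7)]
def probe_boxes(t=0): return [box(-22,20,-12,12,0,26),box(4,12,-11,11,23,60),box(-54+t,-48+t,-11,11,8,60),box(20,54,-9,4,11,25)]
def hookbox(t): return [box(54+t,58+t,-8,9,16,20)]
def jig_boxes(px=0): return [box(-20,74,-38,38,0,6),box(px-3,px+3,-3,3,9,28)]
def overlay(im,n,items,x0,y0,w,h,k):
    o=cv2.resize(im[y0:y0+h,x0:x0+w],None,fx=k,fy=k,interpolation=cv2.INTER_CUBIC)
    for v,bs,col in items:
        for b in bs:
            q=(proj(pose(v,b),n)-[x0,y0]+.5)*k-.5
            for i,j in ED: cv2.line(o,tuple(int(a) for a in q[i].round()),tuple(int(a) for a in q[j].round()),col,1)
    return o
E
cat > fit.py <<'E'
from h import *
from scipy.optimize import least_squares
k=6.6
def U(x,y,ox,oy,sh=0): return ((x-sh+.5)/k-.5+ox,(y+.5)/k-.5+oy)
J=[('top',(-20,38,6),U(527,305,255,185,396)),('top',(-20,-38,6),U(720,314,255,185,396)),
('side',(-20,38,6),U(665,338,245,215,396)),('side',(-20,-38,6),U(785,233,245,215,396)),('side',(74,38,6),U(468,258,245,215,396))]
P=[('top',(4,11,60),U(180,155,380,255)),('top',(4,-11,60),U(243,180,380,255)),('top',(-51,11,60),U(127,318,380,255)),('top',(-51,-11,60),U(197,325,380,255)),('top',(54,-9,25),U(254,74,380,255)),
('side',(-54,-11,60),U(303,143,375,180)),('side',(-54,11,60),U(265,165,375,180)),('side',(54,-2.5,18),U(75,147,375,180)),('side',(8,0,60),U(170,97,375,180))]
P=P  # first guess
for name,L,g in(('jig',J,(.4,.05,0)),('probe',P,(.3,-.2,-.2))):
  for cams in(('top','side'),('top',),('side',)):
    LL=[l for l in L if l[0] in cams]
    f=lambda v:np.concatenate([(proj(pose(v,l[1]),l[0])[0]-l[2]) for l in LL])
    r=least_squares(f,g); print(name,cams,r.x.round(4),np.degrees(r.x[2]).round(1),r.fun.round(1))
    if len(cams)==2: np.save(name+'.npy',r.x)
j,p=np.load('jig.npy'),np.load('probe.npy')
t=cv2.imread("pics/top0.png"); s=cv2.imread("pics/side0.png")
it=[(p,probe_boxes(),(0,255,0)),(j,jig_boxes(),(0,255,0))]
A=[overlay(t,'top',it,380,255,60,60,6.6),overlay(t,'top',it,255,185,60,60,6.6)]
B=[overlay(s,'side',it,375,180,60,60,6.6),overlay(s,'side',it,245,215,60,60,6.6)]
cv2.imwrite('pics/ovA.png',np.hstack(A)); cv2.imwrite('pics/ovB.png',np.hstack(B))
E
python3 fit.py
```

```text
jig ('top', 'side') [0.6088 0.0853 0.0047] 0.3 [ 0.2 -1.  -0.3 -0.4  0.7  0.3  1.2  0.5 -0.8  0.2]
jig ('top',) [0.607  0.0855 0.0253] 1.4 [ 0.2  0.  -0.2 -0. ]
jig ('side',) [6.104e-01 8.460e-02 5.000e-04] 0.0 [ 0.2 -0.1  0.8  0.2 -1.1 -0.2]
probe ('top', 'side') [ 0.4691 -0.2283 -0.2657] -15.2 [ 0.2  0.9 -0.8  0.1  1.6 -2.6 -0.3 -0.7 -0.5 -0.8  0.7  1.   0.7  0.7
  1.6  0.4 -0.1  0.8]
probe ('top',) [ 0.4675 -0.2283 -0.2758] -15.8 [ 0.2  1.5 -0.8  0.8  1.5 -2.1 -0.5 -0.1 -0.3 -0.1]
probe ('side',) [ 0.4725 -0.2303 -0.2411] -13.8 [ 0.1  0.1  0.3 -0.2  0.5 -0.1 -0.9  0.1]
```

```bash
sleep 1
```

```text
(no output)
```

View pics/ovA.png

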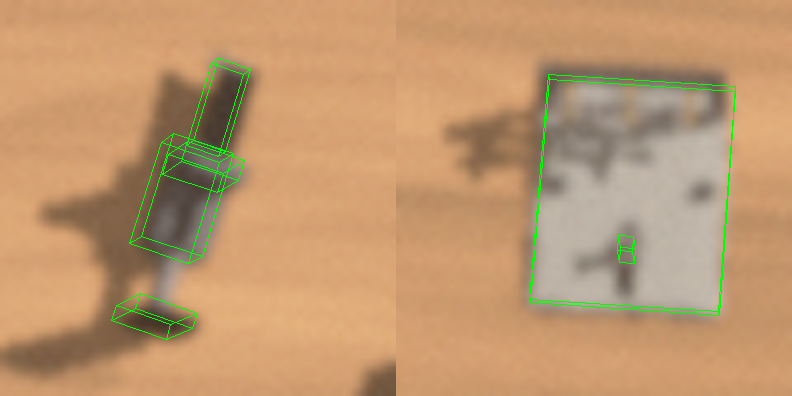

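View pics/ovB.png

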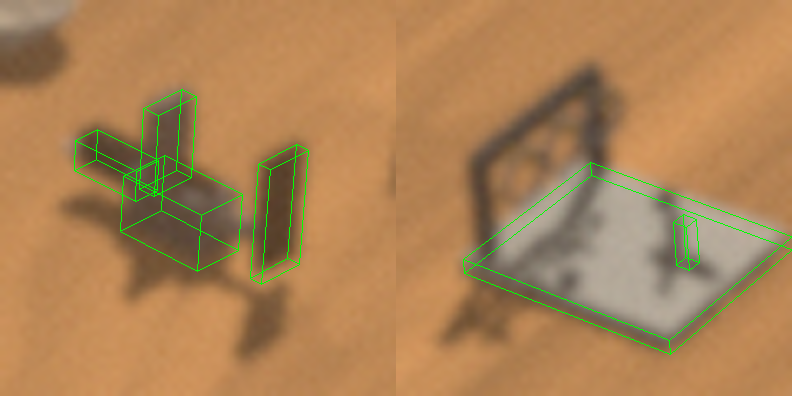

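```bash
python3 - <<'E'
from h import *
o=[]
for n,cs in(('top',[(380,255),(255,185)]),('side',[(375,180),(245,215)])):
    im=cv2.imread(f"pics/{n}0.png").astype(float)
    r=(im[:,:,0]+3)/(im[:,:,2]+3)
    r=np.clip((r-.3)/.7,0,1)*255
    row=[cv2.resize(r[y:y+60,x:x+60].astype(np.uint8),None,fx=6.6,fy=6.6,interpolation=cv2.INTER_NEAREST) for x,y in cs]
    cv2.imwrite(f'pics/ratio_{n}.png',np.hstack(row))
E
```

```text
(no output)
```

View pics/ratio_top.png

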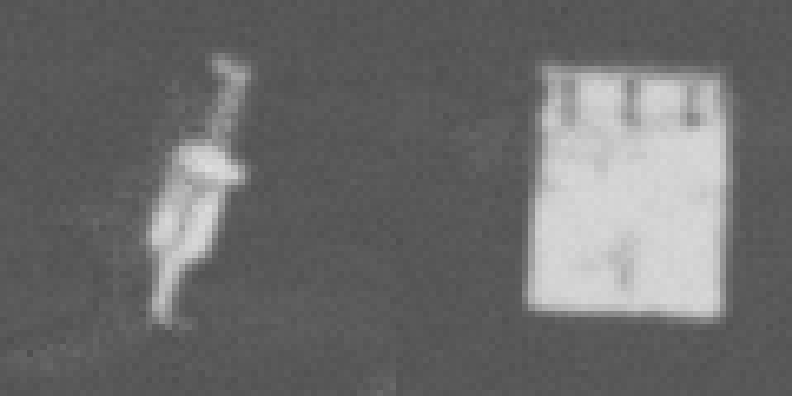

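View pics/ratio_side.png

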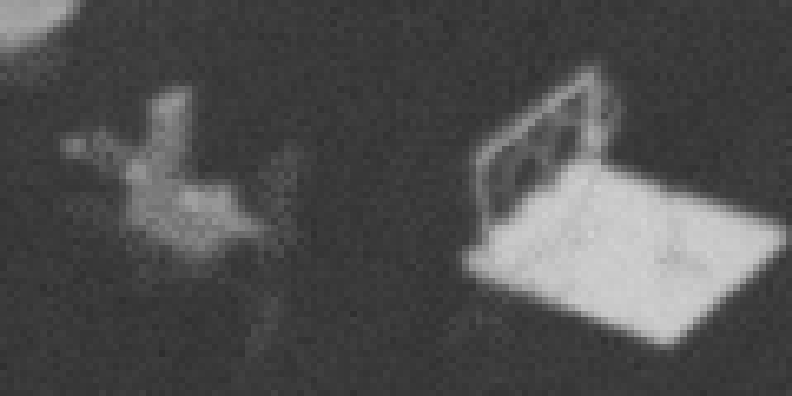

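```bash
cat > fit2.py <<'E'
from h import *
from scipy.optimize import minimize
S=8
def render(v,boxes,n,x0,y0,w,h):
    m=np.zeros((h*S,w*S),np.uint8)
    for b in boxes:
        q=(proj(pose(v,b),n)-[x0,y0]+.5)*S-.5
        cv2.fillConvexPoly(m,cv2.convexHull((q*16).round().astype(np.int32)),255,shift=4)
    m=cv2.resize(m,(w,h),interpolation=cv2.INTER_AREA)/255.
    return cv2.GaussianBlur(m,(0,0),.7)
def target(im,x0,y0,w,h,lo,hi):
    im=im.astype(float); r=(im[:,:,0]+3)/(im[:,:,2]+3); return np.clip((r[y0:y0+h,x0:x0+w]-lo)/(hi-lo),0,1)
def fit(g,boxes,views):
    f=lambda v:sum((wt*(render(np.array(v)*[1,1,.03/.003*.1] if 0 else v,boxes,n,*c)-t)**2).sum() for n,c,t,wt in views)
    best=None
    for s in(.004,.002):
        sim=np.array([g]+[np.array(g)+d for d in np.diag([s,s,s*15])])
        r=minimize(f,g,method='Nelder-Mead',options=dict(initial_simplex=sim,xatol=1e-5,fatol=1e-4)); g=r.x
    return r.x,r.fun
if __name__=='__main__':
    t=cv2.imread("pics/top0.png"); s=cv2.imread("pics/side0.png")
    ct=(255,185,60,60); cs=(245,215,60,60)
    wt=np.ones((60,60)); wt[:20]=0
    ws=np.ones((60,60)); ws[:30,:35]=0
    V=[('top',ct,target(t,*ct,.55,.85),wt),('side',cs,target(s,*cs,.52,.8),ws)]
    for q in(V,V[:1],V[1:]):
        x,fv=fit([.6088,.0853,.02],[box(-20,74,-38,38,0,6)],q); print('jig',x.round(4),np.degrees(x[2]).round(2),round(fv,2))
        if len(q)==2: np.save('jig.npy',x)
    ct=(380,255,60,60); cs=(375,180,60,60)
    wt=np.ones((60,60)); wt[39:]=0; wt[8:20,20:27]=0
    wt[14:21,30:38]=.5
    ws=np.ones((60,60)); ws[:10,:15]=0; ws[25:,36:]=0; ws[18:,38:]=0
    B=[box(-22,20,-12,12,0,26),box(4,12,-11,11,23,60),box(20,54,-9,4,11,25),box(54,58,-8,9,16,20)]
    V=[('top',ct,target(t,*ct,.55,.7),wt),('side',cs,target(s,*cs,.52,.6),ws)]
    for q in(V,V[:1],V[1:]):
        x,fv=fit([.4691,-.2283,-.2657],B,q); print('probe',x.round(4),np.degrees(x[2]).round(2),round(fv,2))
        if len(q)==2: np.save('probe.npy',x)
    j,p=np.load('jig.npy'),np.load('probe.npy')
    it=[(p,probe_boxes()+hookbox(0),(0,255,0)),(j,jig_boxes(),(0,255,0))]
    A=[overlay(t,'top',it,380,255,60,60,6.6),overlay(t,'top',it,255,185,60,60,6.6)]
    B=[overlay(s,'side',it,375,180,60,60,6.6),overlay(s,'side',it,245,215,60,60,6.6)]
    cv2.imwrite('pics/ovA2.png',np.hstack(A)); cv2.imwrite('pics/ovB2.png',np.hstack(B))
E
python3 fit2.py
```

```text
jig [0.6101 0.0847 0.0107] 0.61 42.88
jig [0.607  0.0857 0.019 ] 1.09 2.64
jig [0.613  0.0826 0.0275] 1.57 6.18
probe [ 0.4691 -0.2314 -0.2439] -13.98 77.97
probe [ 0.4669 -0.2309 -0.2488] -14.25 10.74
probe [ 0.4716 -0.2338 -0.265 ] -15.18 57.64
```

View pics/ovA2.png

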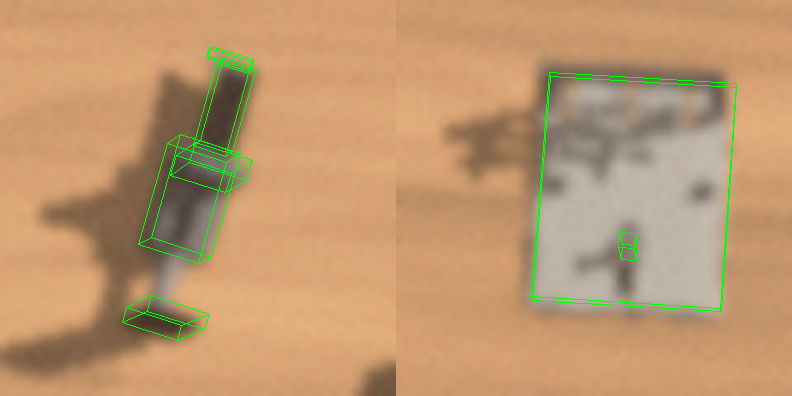

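View pics/ovB2.png

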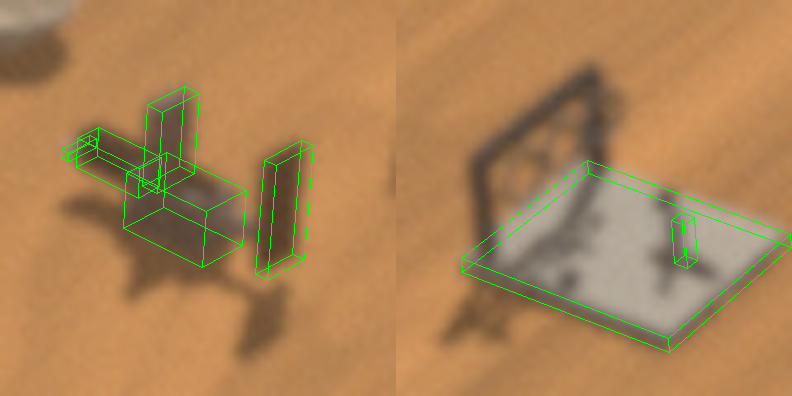

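>>> drive_tool(increments=[[0,1.2,1.6,-0.5,0,0,0.12],[0,2.4,3.2,-1,0,0,0.24],[0,3.6,4.8,-1.5,0,0,0.36],[0,4.8,6.4,-2,0,0,0.48],[0,6,8,-2.5,0,0,0.6],[0,7.2,9.6,-3,0,0,0.72],[0,8.4,11.2,-3.5,0,0,0.84],[0,9.2,12.6,-4,0,0,0.92],[0,9.79,13.48,-4.5,0,0,0.969],[0,9.79,13.48,-4.5,0,0,0.969],[0,9.79,13.48,-4.5,0,0,0.969],[0,9.79,13.48,-4.5,0,0,0.969]], squeeze=15)

```text
t: 1.1
tool_pos: [0.449, -0.2235, 0.129]
orientation: [-2.479, -1.924, 0.001]
force: [0.1, -0.7, -0.7]
opening: 0.0931
```

```bash
python3 - <<'E'
from plant import robot
from h import *
s=robot.read_state(); print(s['t'],s['tool_pos'],s['orientation'])
o=[]
for n,(x,y) in(('top',(370,235)),('side',(365,140))):
    im=robot.read_camera(n)['image'][:,:,::-1]; cv2.imwrite(f'pics/{n}1.png',im)
    o.append(cv2.resize(im[y:y+90,x:x+80],None,fx=5,fy=5,interpolation=cv2.INTER_CUBIC))
cv2.imwrite('pics/z1.png',np.hstack(o)); s=robot.read_state(); print(s['t'],s['tool_pos'],s['orientation'])
E
```

```text
1.1 [ 0.44902092 -0.22346717  0.1289885 ] [-2.47888650e+00 -1.92379622e+00  5.58364692e-04]
1.2 [ 0.44848494 -0.22686618  0.13073905] [-2.48337695e+00 -1.92277351e+00  1.23578440e-03]
```

View pics/z1.png

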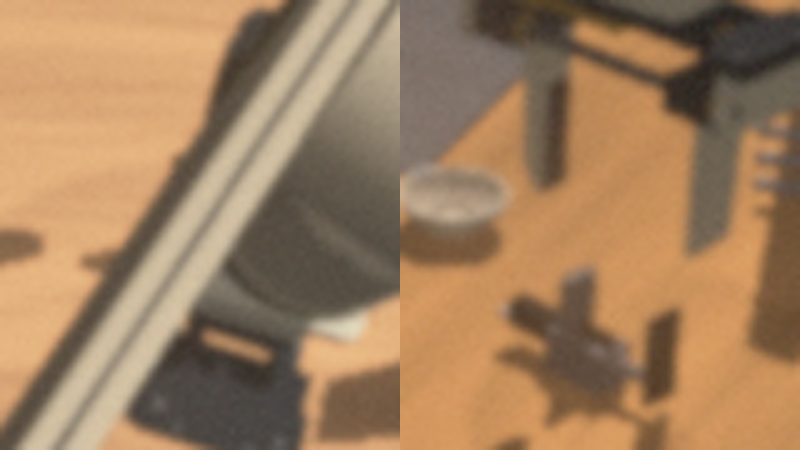

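```bash
python3 - <<'E'
from h import *
im=cv2.imread('pics/side1.png')
tc=np.array([.4485,-.2269]); a=np.radians(-14.5)
v=[tc[0],tc[1],a]
B=[box(46.5,64,-7.5,7.5,105.7,150),box(-64,-46.5,-7.5,7.5,105.7,150)]
cv2.imwrite('pics/fing.png',overlay(im,'side',[(v,B,(0,255,0)),(np.array([.4716,-.2338,-.255]),probe_boxes(),(255,0,0)),(np.array([.4691,-.2322,-.255]),probe_boxes(),(0,0,255))],365,140,80,90,6.6))
E
```

```text
(no output)
```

View pics/fing.png

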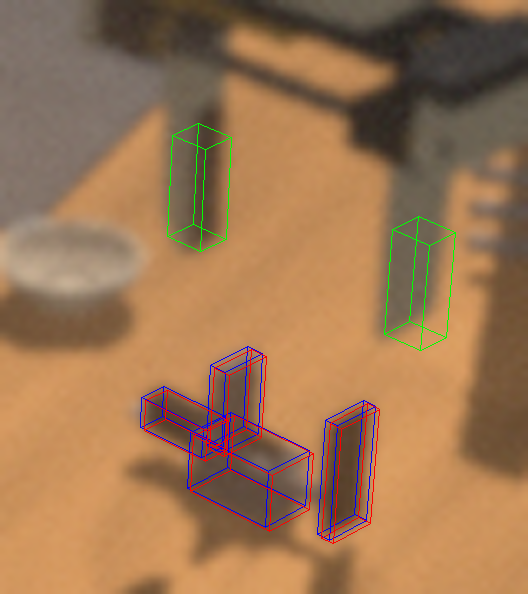

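The top view is blocked by the arm. In the side view the fingers straddle the probe: fingertips at zoom (195,250) and (415,345), plates at (240,400) and (350,470). I'm going down.

>>> drive_tool(increments=[[0,0.06,-0.04,-1,0,0,0],[0,0.06,-0.04,-2,0,0,0],[0,0.06,-0.04,-2.7,0,0,0],[0,0.06,-0.04,-3,0,0,0],[0,0.06,-0.04,-3,0,0,0],[0,0.06,-0.04,-3,0,0,0]])

```text
t: 1.7
tool_pos: [0.45, -0.2293, 0.0568]
orientation: [2.487, 1.919, -0.0]
force: [-0.1, 0.2, 0.3]
opening: 0.0927
```

```bash
python3 - <<'E'
from plant import robot
from h import *
s=robot.read_state(); print(s['t'],s['tool_pos'],s['force'])
im=robot.read_camera('side')['image'][:,:,::-1]; cv2.imwrite(f'pics/side2.png',im)
cv2.imwrite('pics/z2.png',cv2.resize(im[140:230,365:445],None,fx=6,fy=6,interpolation=cv2.INTER_CUBIC))
E
```

```text
1.7 [ 0.45001929 -0.2293359   0.05681488] [-0.08611528  0.15222478  0.2754208 ]
```

View pics/z2.png

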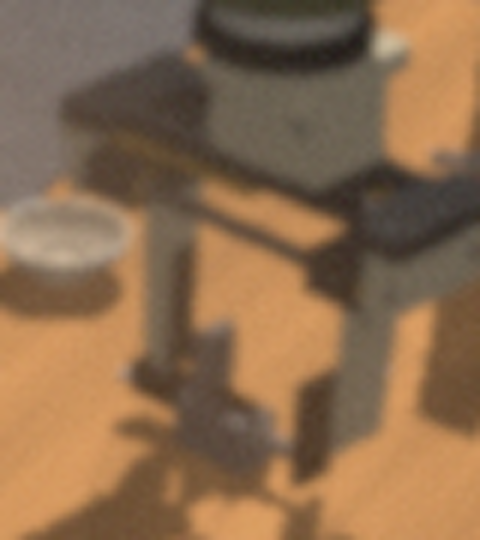

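Both plates sit between the fingers: front finger at (170,280), rear at (365,380), plates at (215,350) and (315,420). Now I'll squeeze.

>>> drive_tool(increments=[[0.2,0,0,0,0,0,0],[0.28,0,0,0,0,0,0],[0.34,0,0,0,0,0,0],[0.4,0,0,0,0,0,0],[0.46,0,0,0,0,0,0],[0.52,0,0,0,0,0,0],[0.58,0,0,0,0,0,0],[0.65,0,0,0,0,0,0],[0.75,0,0,0,0,0,0],[0.75,0,0,0,0,0,0],[0.75,0,0,0,0,0,0]], squeeze=20)

```text
t: 2.67
tool_pos: [0.4508, -0.2285, 0.0567]
orientation: [2.485, 1.92, 0.001]
force: [2.9, -0.0, 4.1]
opening: 0.0401
```

>>> drive_tool(increments=[[0.75,0,0,0.4,0,0,0],[0.75,0,0.1,0.8,0,0,0],[0.75,0.2,0.7,1.2,0,0,0.02],[0.75,0.5,1.6,1.2,0,0,0.04],[0.75,0.8,2.6,1.2,0,0,0.07],[0.75,1.1,3.6,1.2,0,0,0.1],[0.75,1.4,4.6,1.2,0,0,0.12],[0.75,1.7,5.6,1.2,0,0,0.14],[0.75,2,6.6,1.2,0,0,0.17],[0.75,2.3,7.6,1.2,0,0,0.19],[0.75,2.6,8.6,1.2,0,0,0.21],[0.75,2.9,9.6,1.2,0,0,0.23],[0.75,3.2,10.5,1.2,0,0,0.25],[0.75,3.35,11,1.2,0,0,0.265],[0.75,3.42,11.25,1.2,0,0,0.272],[0.75,3.42,11.25,1.2,0,0,0.272],[0.75,3.42,11.25,1.2,0,0,0.272],[0.75,3.42,11.25,1.2,0,0,0.272]])

```text
t: 4.17
tool_pos: [0.5353, 0.0519, 0.086]
orientation: [-2.204, -2.239, 0.001]
force: [0.6, -0.8, -1.4]
opening: 0.04
```

```bash
cat > look.py <<'E'
import sys
from plant import robot
from h import *
i=sys.argv[1]
o=[]
for n,(x,y) in(('top',(240,165)),('side',(225,195))):
    im=robot.read_camera(n)['image'][:,:,::-1]; cv2.imwrite(f'pics/{n}{i}.png',im)
    o.append(cv2.resize(im[y:y+90,x:x+80],None,fx=5,fy=5,interpolation=cv2.INTER_CUBIC))
cv2.imwrite(f'pics/z{i}.png',np.hstack(o)); s=robot.read_state()
for k in('t','tool_pos','orientation','force','wrist_torque','opening'): print(k,np.round(s[k],4))
E
python3 look.py 3
```

```text
t 4.2667
tool_pos [0.5354 0.0518 0.0861]
orientation [-2.2042e+00 -2.2384e+00  7.0000e-04]
force [-0.2626  0.3153 -2.1684]
wrist_torque [-0.0407 -0.0367 -0.0354]
opening 0.0397
```

View pics/z3.png

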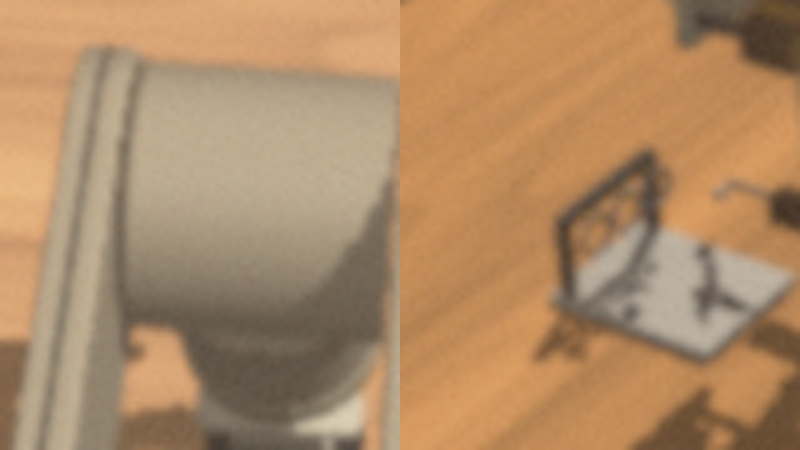

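```bash
cat > ov.py <<'E'
import sys
from h import *
i=sys.argv[1]; x,y,yaw,z=map(float,sys.argv[2:6]); jx,jy,jyaw,px=map(float,sys.argv[6:10])
im=cv2.imread(f'pics/side{i}.png')
def up(bs): return [[(a,b,c+z) for a,b,c in bb] for bb in bs]
hk=[box(54,82,-8,-4,16,20),box(80,84,-8,9,16,20),box(77.7,84,7,9,16,20)]
items=[((x,y,yaw),up([box(20,54,-9,4,11,25),box(-22,20,-12,12,0,26),box(4,12,-11,11,23,60)]+hk),(0,255,0)),((jx,jy,jyaw),jig_boxes(px),(255,0,0))]
k=6
X0,Y0,W,H=245,195,130,95
raw=overlay(im,'side',[],X0,Y0,W,H,k)
o=overlay(im,'side',items,X0,Y0,W,H,k)
cv2.imwrite(f'pics/ov{i}.png',o); cv2.imwrite(f'pics/raw{i}.png',raw)
E
# tool -> probe origin: tool at probe(-8,-1.2); side camera frame
python3 ov.py 3 0.5438 0.0530 -0.0157 30 0.6115 0.0835 0.024 0
```

```text
(no output)
```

View pics/ov3.png

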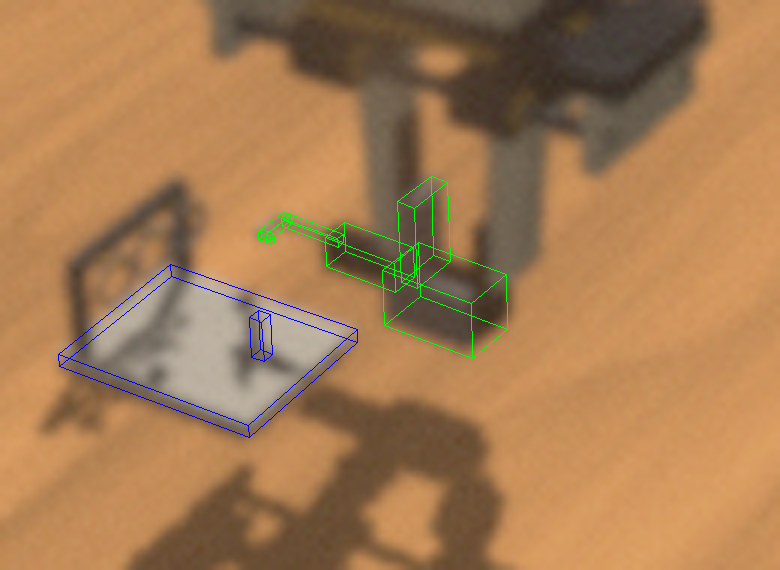

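View pics/raw3.png

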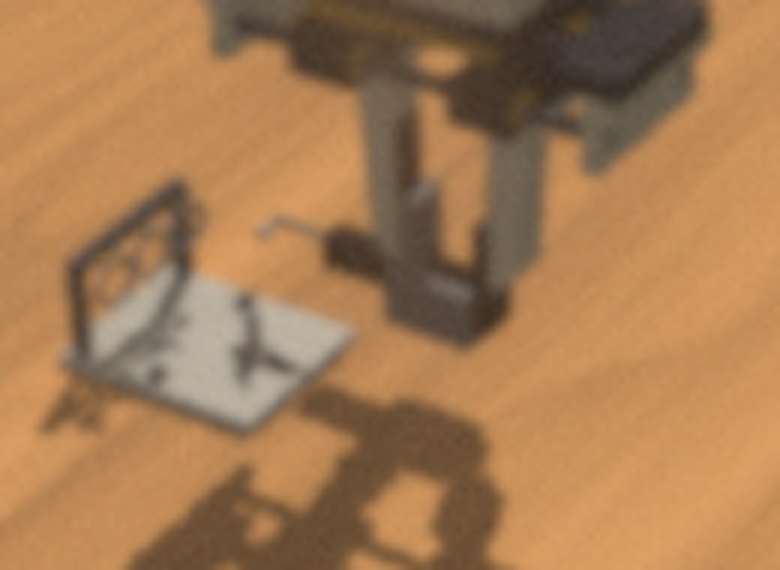

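>>> drive_tool(increments=[[0.75,0,0,-0.4,0,0,0.006],[0.75,0,0,-0.8,0,0,0.006],[0.75,0,0,-1.1,0,0,0.006],[0.75,0,0,-1.1,0,0,0.006],[0.75,0,0.2,-1.1,0,0,0.006],[0.75,0,0.4,-1.1,0,0,0.006],[0.75,0,0.6,-1.1,0,0,0.006],[0.75,0,0.7,-1.1,0,0,0.006],[0.75,0,0.7,-1.1,0,0,0.006],[0.75,0,0.7,-1.1,0,0,0.006]])

```text
t: 5.1
tool_pos: [0.5357, 0.0709, 0.0588]
orientation: [2.195, 2.248, 0.0]
force: [-0.4, 1.1, -1.2]
opening: 0.0397
```

```bash
python3 look.py 4; python3 ov.py 4 0.5434 0.0705 0.021 1.9 0.6115 0.0845 0.021 0
```

```text
t 5.2
tool_pos [0.5357 0.0705 0.0587]
orientation [2.1954e+00 2.2470e+00 1.0000e-04]
force [-0.5397  0.0037 -1.6658]
wrist_torque [ 0.0041 -0.0801  0.0062]
opening 0.0398
```

View pics/ov4.png

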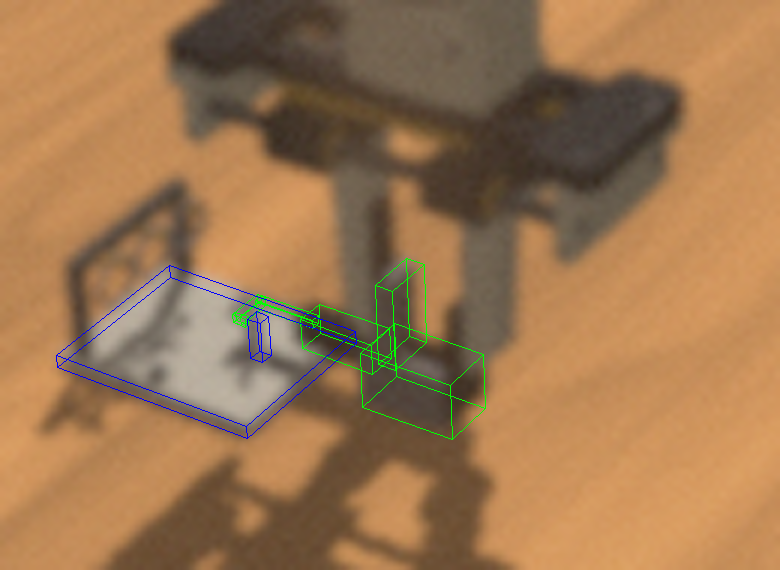

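View pics/raw4.png

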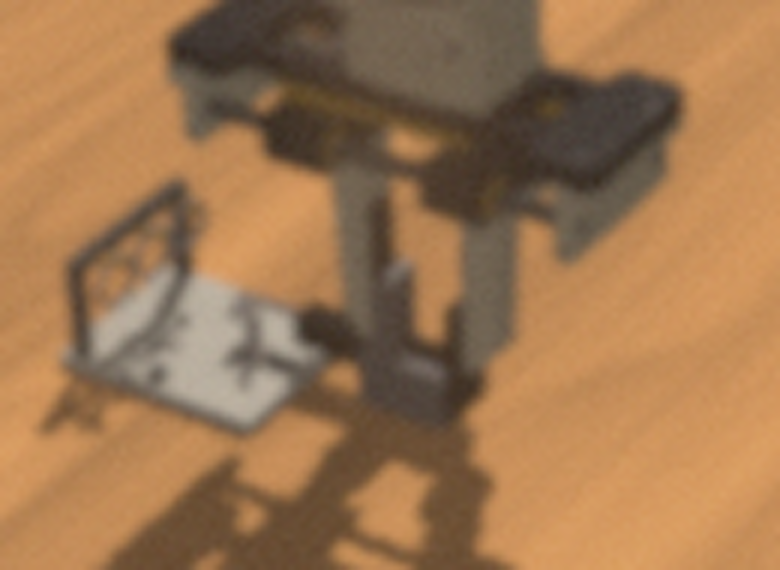

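The nose is at zoom (325,325) and the post at about (248,340), with the lip still on the near side of the post. I'll move forward 1.5 mm, then sideways while watching the force.

>>> drive_tool(increments=[[0.75,0.06,0,0,0,0,0],[0.75,0.06,0.05,0,0,0,0],[0.75,0.06,0.1,0,0,0,0],[0.75,0.06,0.15,0,0,0,0],[0.75,0.06,0.2,0,0,0,0],[0.75,0.06,0.25,0,0,0,0],[0.75,0.06,0.28,0,0,0,0],[0.75,0.06,0.28,0,0,0,0],[0.75,0.06,0.28,0,0,0,0]])

```text
t: 5.95
tool_pos: [0.5372, 0.0775, 0.0586]
orientation: [2.196, 2.247, -0.0]
force: [-0.1, -0.1, -1.9]
opening: 0.0399
```

>>> drive_tool(increments=[[0.75,0,0.02,0,0,0,0],[0.75,0,0.04,0,0,0,0],[0.75,0,0.06,0,0,0,0],[0.75,0,0.08,0,0,0,0],[0.75,0,0.08,0,0,0,0],[0.75,0,0.08,0,0,0,0]])

```text
t: 6.45
tool_pos: [0.5372, 0.0795, 0.0586]
orientation: [-2.196, -2.247, 0.0]
force: [-0.6, 0.8, -2.5]
opening: 0.0399
```

>>> drive_tool(increments=[[0.75,0,0.02,0,0,0,0],[0.75,0,0.04,0,0,0,0],[0.75,0,0.06,0,0,0,0],[0.75,0,0.06,0,0,0,0],[0.75,0,0.06,0,0,0,0],[0.75,0,0.06,0,0,0,0]])

```text
t: 6.95
tool_pos: [0.5372, 0.081, 0.0586]
orientation: [-2.196, -2.247, 0.0]
force: [0.3, -0.2, -1.6]
opening: 0.0396
```

>>> drive_tool(increments=[[0.75,0,0.02,0,0,0,0],[0.75,0,0.03,0,0,0,0],[0.75,0,0.03,0,0,0,0],[0.75,0,0.03,0,0,0,0]])

```text
t: 7.28
tool_pos: [0.5372, 0.0817, 0.0586]
orientation: [-2.196, -2.247, 0.0]
force: [-0.7, 0.3, -3.1]
opening: 0.0395
```

>>> drive_tool(increments=[[0.75,0,0.02,0,0,0,0],[0.75,0,0.03,0,0,0,0],[0.75,0,0.03,0,0,0,0],[0.75,0,0.03,0,0,0,0]])

```text
t: 7.62
tool_pos: [0.5372, 0.0825, 0.0586]
orientation: [-2.196, -2.247, 0.0]
force: [-0.6, -0.5, -1.8]
opening: 0.0397
```

>>> drive_tool(increments=[[0.75,0,0.02,0,0,0,0],[0.75,0,0.02,0,0,0,0],[0.75,0,0.02,0,0,0,0]])

```text
t: 7.87
tool_pos: [0.5372, 0.0829, 0.0586]
orientation: [2.196, 2.247, -0.0]
force: [0.4, -0.3, -1.8]
opening: 0.0396
```

>>> drive_tool(increments=[[0.75,0,0.02,0,0,0,0],[0.75,0,0.02,0,0,0,0],[0.75,0,0.02,0,0,0,0]])

```text
t: 8.12
tool_pos: [0.5372, 0.0833, 0.0586]
orientation: [2.196, 2.247, -0.0]
force: [-0.9, -1.4, -1.5]
opening: 0.0397
```

```bash
python3 look.py 5; python3 - <<'E'
from plant import robot
import numpy as np
f=[]
for i in range(4):
    robot.read_camera('side'); f.append(robot.read_state()['force'])
print(np.mean(f,0).round(2),np.array(f).round(1).tolist())
E
python3 ov.py 5 0.5451 0.0847 0.0215 1.9 0.6115 0.0845 0.0215 2
```

```text
t 8.2167
tool_pos [0.5372 0.0834 0.0586]
orientation [ 2.1958e+00  2.2467e+00 -2.0000e-04]
force [ 0.0446 -0.5113 -1.6693]
wrist_torque [-0.3512 -0.0514 -0.1343]
opening 0.0401
[-0.14 -1.56 -1.82] [[-0.4, -1.6, -1.5], [0.3, -1.9, -1.2], [-0.8, -1.5, -1.9], [0.3, -1.3, -2.7]]
```

View pics/raw5.png

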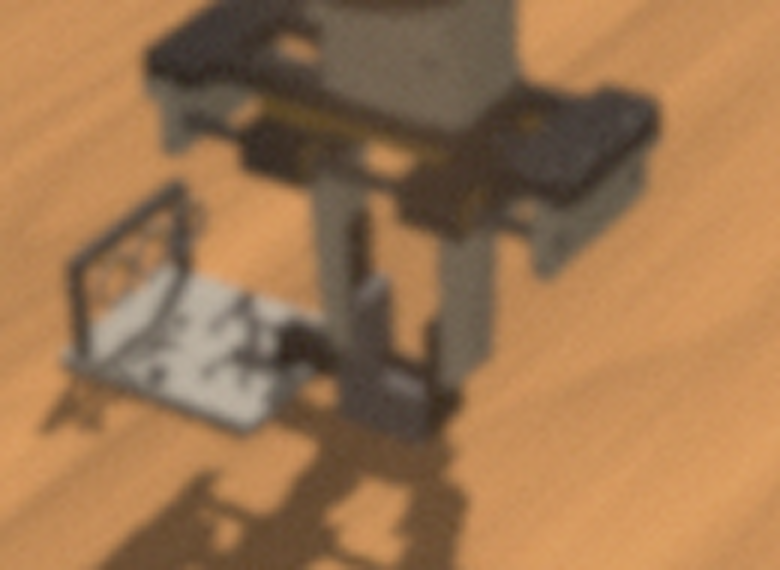

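View pics/ov5.png

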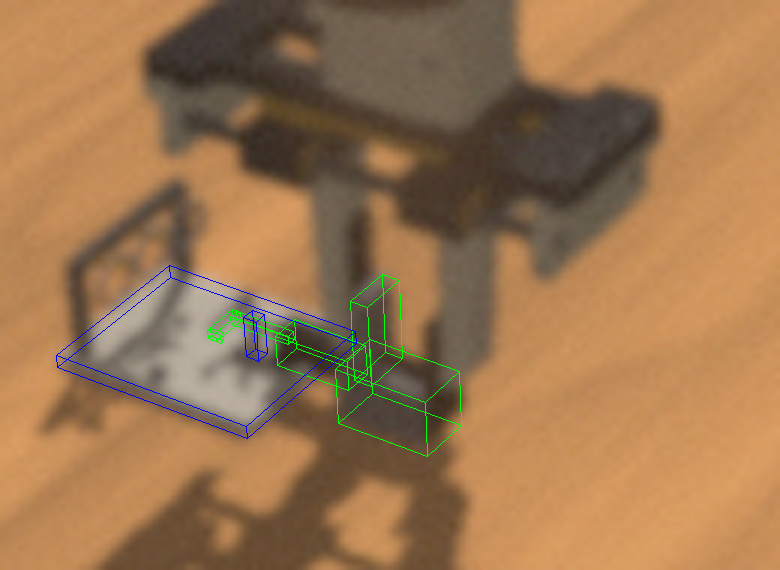

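Contact on the shank is clear: Fy averages −1.6 N, and the moment signs agree. I'll back off 1.7 mm to centre the post, lower, then begin to draw.

>>> drive_tool(increments=[[0.75,0,-0.03,0,0,0,0],[0.75,0,-0.07,0,0,0,0],[0.75,0,-0.07,-0.03,0,0,0],[0.75,0,-0.07,-0.06,0,0,0],[0.75,0,-0.07,-0.06,0,0,0],[0.75,-0.04,-0.07,-0.06,0,0,0],[0.75,-0.08,-0.07,-0.06,0,0,0],[0.75,-0.12,-0.07,-0.06,0,0,0],[0.75,-0.16,-0.07,-0.06,0,0,0],[0.75,-0.16,-0.07,-0.06,0,0,0],[0.75,-0.16,-0.07,-0.06,0,0,0]])

```text
t: 9.33
tool_pos: [0.5331, 0.0817, 0.0571]
orientation: [-2.196, -2.247, 0.0]
force: [-0.3, 0.2, -1.6]
opening: 0.0397
```

>>> drive_tool(increments=[[0.75,-0.02,0,0,0,0,0],[0.75,-0.04,0,0,0,0,0],[0.75,-0.04,0,0,0,0,0],[0.75,-0.04,0,0,0,0,0]])

```text
t: 9.67
tool_pos: [0.5322, 0.0817, 0.0571]
orientation: [-2.196, -2.247, 0.0]
force: [-0.3, -0.3, -2.4]
opening: 0.0402
```

>>> drive_tool(increments=[[0.75,-0.02,0,0,0,0,0],[0.75,-0.04,0,0,0,0,0],[0.75,-0.04,0,0,0,0,0],[0.75,-0.04,0,0,0,0,0]])

```text
t: 10.0
tool_pos: [0.5312, 0.0817, 0.0571]
orientation: [2.196, 2.247, -0.0]
force: [-0.7, -0.6, -2.3]
opening: 0.0397
```

>>> drive_tool(increments=[[0.75,-0.02,0,0,0,0,0],[0.75,-0.03,0,0,0,0,0],[0.75,-0.03,0,0,0,0,0],[0.75,-0.03,0,0,0,0,0]])

```text
t: 10.33
tool_pos: [0.5304, 0.0817, 0.0571]
orientation: [2.196, 2.247, -0.0]
force: [-0.3, 0.1, -0.9]
opening: 0.0398
```

>>> drive_tool(increments=[[0.75,-0.02,0,0,0,0,0],[0.75,-0.02,0,0,0,0,0],[0.75,-0.02,0,0,0,0,0]])

```text
t: 10.58
tool_pos: [0.5299, 0.0817, 0.0571]
orientation: [-2.196, -2.247, 0.0]
force: [-0.8, 0.3, -2.2]
opening: 0.0399
```

>>> drive_tool(increments=[[0.75,-0.02,0,0,0,0,0],[0.75,-0.03,0,0,0,0,0],[0.75,-0.03,0,0,0,0,0]])

```text
t: 10.83
tool_pos: [0.5291, 0.0817, 0.0571]
orientation: [-2.196, -2.247, 0.0]
force: [-0.5, -0.2, -2.2]
opening: 0.0395
```

>>> drive_tool(increments=[[0.75,-0.02,0,0,0,0,0],[0.75,-0.02,0,0,0,0,0],[0.75,-0.02,0,0,0,0,0]])

```text
t: 11.08
tool_pos: [0.5287, 0.0817, 0.0571]
orientation: [-2.196, -2.247, 0.0]
force: [-0.2, -1.1, -2.2]
opening: 0.0396
```

>>> drive_tool(increments=[[0.75,-0.02,0,0,0,0,0],[0.75,-0.03,0,0,0,0,0],[0.75,-0.03,0,0,0,0,0]])

```text
t: 11.33
tool_pos: [0.5279, 0.0817, 0.0571]
orientation: [-2.196, -2.247, 0.0]
force: [-0.2, -1.1, -2.9]
opening: 0.0397
```

>>> drive_tool(increments=[[0.75,-0.02,0,0,0,0,0],[0.75,-0.02,0,0,0,0,0],[0.75,-0.02,0,0,0,0,0]])

```text
t: 11.58
tool_pos: [0.5275, 0.0817, 0.0572]
orientation: [2.196, 2.247, 0.0]
force: [0.6, 0.9, -1.8]
opening: 0.0396
```

>>> drive_tool(increments=[[0.75,-0.02,0,0,0,0,0],[0.75,-0.02,0,0,0,0,0],[0.75,-0.02,0,0,0,0,0]])

```text
t: 11.83
tool_pos: [0.5273, 0.0818, 0.0573]
orientation: [2.195, 2.247, 0.001]
force: [2.4, 0.1, -3.2]
opening: 0.0397
```

>>> drive_tool(increments=[[0.75,-0.02,0,0,0,0,0],[0.75,-0.02,0,0,0,0,0],[0.75,-0.02,0,0,0,0,0]])

```text
t: 12.08
tool_pos: [0.527, 0.0817, 0.0573]
orientation: [2.195, 2.246, 0.001]
force: [5.0, 1.0, -3.4]
opening: 0.0397
```

The hook bears on the post at about 5 N. I'll hold it there and average the force.

>>> drive_tool(increments=[[0.75,0,0,0,0,0,0],[0.75,0,0,0,0,0,0],[0.75,0,0,0,0,0,0]])

```text
t: 12.33
tool_pos: [0.527, 0.0817, 0.0574]
orientation: [2.195, 2.246, 0.001]
force: [5.2, 0.7, -3.3]
opening: 0.0394
```

```bash
python3 look.py 6; python3 - <<'E'
from plant import robot
import numpy as np
f=[]
for i in range(8):
    robot.read_camera('side'); f.append(robot.read_state()['force'])
print(np.mean(f,0).round(2),np.array(f)[:,0].round(1).tolist(),robot.read_state()['t'])
E
python3 ov.py 6 0.5350 0.083 0.0215 0.4 0.6105 0.0845 0.0215 2
```

```text
t 12.4333
tool_pos [0.527  0.0817 0.0573]
orientation [2.1953e+00 2.2462e+00 1.3000e-03]
force [ 4.6909 -0.3213 -4.7903]
wrist_torque [ 0.0142 -0.8368 -0.0167]
opening 0.0398
[ 5.1  -0.13 -4.27] [4.9, 6.3, 4.6, 3.8, 5.2, 5.6, 5.0, 5.3] 12.8333
```

View pics/raw6.png

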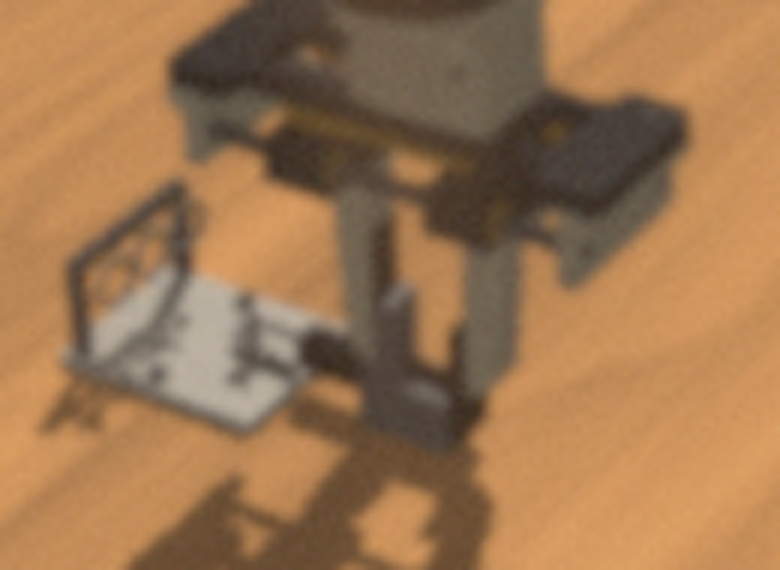

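The draw averaged 5.1 N over about 0.8 s, still fully squeezed at 39.7 mm. In the picture the hook is round the post at zoom (245,345) and the nose is at (330,350). Now I'll let go gradually.

>>> drive_tool(increments=[[0.75,0,0,-0.02,0,0,0],[0.58,0,0,-0.02,0,0,0],[0.54,0,0,-0.02,0,0,0],[0.51,0,0,-0.02,0,0,0],[0.48,0,0,-0.02,0,0,0],[0.45,0,0,-0.02,0,0,0],[0.42,0,0,-0.02,0,0,0],[0.39,0,0,-0.02,0,0,0],[0.36,0,0,-0.02,0,0,0],[0.33,0,0,-0.02,0,0,0],[0.3,0,0,-0.02,0,0,0],[0.27,0,0,-0.02,0,0,0],[0.24,0,0,-0.02,0,0,0],[0.21,0,0,-0.02,0,0,0],[0.18,0,0,-0.02,0,0,0],[0.15,0,0,-0.02,0,0,0],[0.12,0,0,-0.02,0,0,0],[0.08,0,0,-0.02,0,0,0],[0.04,0,0,-0.02,0,0,0],[0,0,0,-0.02,0,0,0]])

```text
t: 14.5
tool_pos: [0.5257, 0.0817, 0.0561]
orientation: [-2.195, -2.246, 0.002]
force: [0.4, -0.4, -0.4]
opening: 0.0913
```

```bash
python3 look.py 7;python3 ov.py 7 0.5550 0.083 0.0215 0.4 0.6105 0.0845 0.0215 2
```

```text
t 14.6
tool_pos [0.5259 0.0817 0.0562]
orientation [-2.1951e+00 -2.2462e+00  1.4000e-03]
force [ 0.6625  0.0226 -0.4189]
wrist_torque [-0.0518 -0.0834  0.0386]
opening 0.0925
```

View pics/raw7.png

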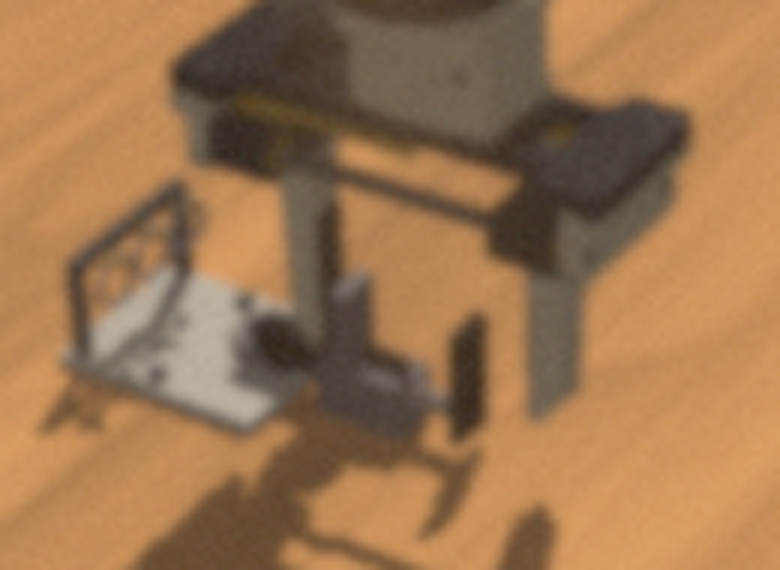

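The nose has slid up to the post, at zoom (280,340), and the plates are free of the fingers. I'll centre the gap and lift straight up.

>>> drive_tool(increments=[[0,0.15,0,0,0,0,0],[0,0.3,0,0,0,0,0],[0,0.3,0,0.1,0,0,0],[0,0.3,0,0.5,0,0,0],[0,0.3,0,1,0,0,0],[0,0.3,0,2,0,0,0],[0,0.3,0,3,0,0,0],[0,0.3,0,4,0,0,0],[0,0.3,0,5,0,0,0],[0,-0.5,-1,5,0,0,0],[0,-1.3,-2.3,5,0,0,0],[0,-2,-3.6,5,0,0,0],[0,-2.5,-5,5,0,0,0],[0,-3,-6.2,5,0,0,0],[0,-3.5,-7.4,5,0,0,0],[0,-4,-8.6,5,0,0,0],[0,-4,-9.8,5,0,0,0],[0,-4,-10.5,5,0,0,0],[0,-4,-10.5,5,0,0,0],[0,-4,-10.5,5,0,0,0]])

```text
t: 16.27
tool_pos: [0.4265, -0.1815, 0.1829]
orientation: [2.197, 2.243, 0.001]
force: [0.2, -0.2, -0.6]
opening: 0.0927
```

```bash
python3 look.py 8; python3 - <<'E'
from fit2 import *
t=cv2.imread('pics/top8.png'); s=cv2.imread('pics/side8.png')
j=np.load('jig.npy')
a=cv2.resize(t[180:270,250:330],None,fx=5,fy=5,interpolation=cv2.INTER_CUBIC); b=cv2.resize(s[215:305,250:330],None,fx=5,fy=5,interpolation=cv2.INTER_CUBIC)
cv2.imwrite('pics/fin.png',np.hstack([a,b]))
E
```

```text
t 16.3667
tool_pos [ 0.4266 -0.1801  0.1823]
orientation [2.1953e+00 2.2468e+00 8.0000e-04]
force [-0.1638 -0.0013 -0.546 ]
wrist_torque [-0.0737 -0.0859 -0.0211]
opening 0.093
```

View pics/fin.png

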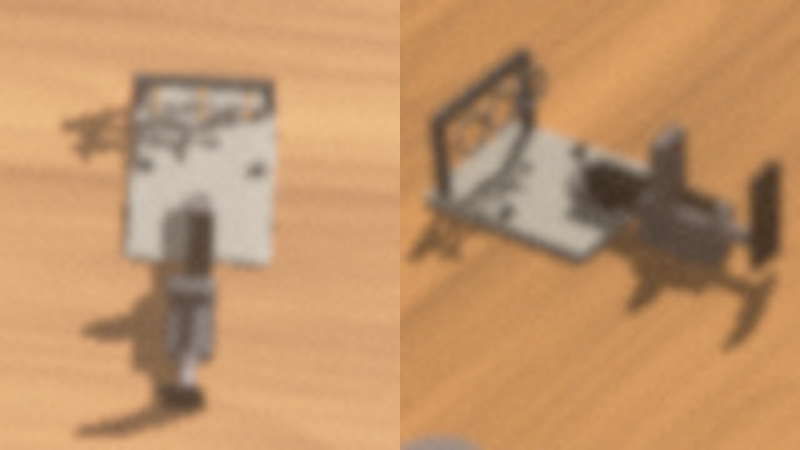

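```bash
python3 - <<'E'
from h import *
t=cv2.imread('pics/top8.png'); s=cv2.imread('pics/side8.png')
o=[]
for tr in(6,0):
    B=probe_boxes(tr)
    o.append(np.vstack([overlay(t,'top',[((.5527,.0840,.0215),B,(0,255,0))],270,205,50,60,6),overlay(s,'side',[((.5560,.082,.0215),B,(0,255,0))],275,230,50,40,6)]))
cv2.imwrite('pics/finov.png',np.hstack(o))
E
```

```text
(no output)
```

View pics/finov.png

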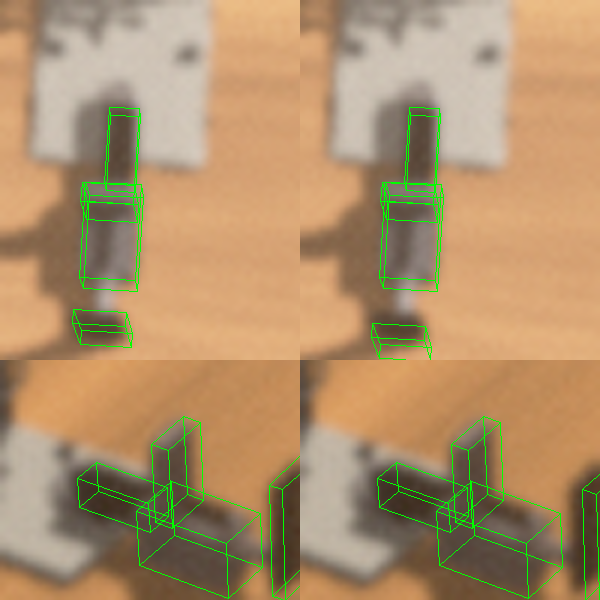

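The overlay with 6 mm of plunger travel fits the rear plate in the top view, at panel rows 310–345, and the relaxed one with 0 mm doesn't. The post is held between hook and nose, so I'm handing in.

```bash
python3 - <<'E'
from plant import robot
print(robot.close_job())
E
```

```text
the job is handed in; nothing more can be done
None
```

The probe is clipped onto the post and lying on the bench, and the job is handed in at about 16.4 s of the 42 s allowed. No verdict was reported.

- **Squeeze:** I squeezed the grip plates to the hard stop, with the finger opening at 40 mm, and kept them squeezed until the release.
- **Finding the post:** I brought the hook in from the side until its shank touched the post at about 1.6 N. I then backed off 1.7 mm and lowered the probe to about 0.5 mm above the bench.
- **Draw:** I drew back in small steps until the hook bore on the post and held it there for about 0.8 s. The force averaged 5.1 N, with single readings from 3.8 to 6.3 N. Fz also went to about −4 N, roughly 2 N more than the probe's weight.
- **Release:** I set the probe down and opened the fingers over about 1.6 s. The nose slid up to the post, then I cleared the gripper and lifted away.

**Last checks:**
- **Catch:** In the top view the rear plate matches about 6 mm of plunger travel, which is the caught position, and does not match 0. The side view cuts off most of that plate, so it does not confirm this.
- **Pose:** The probe looks flat in both views.
- **Bystanders:** I did not re-measure the jar, block, dish or hammer. The forces showed no contact with them.

The two cameras disagreed by about 6 mm in absolute position. I used the relative positions and touch instead.

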